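# Clamp a shell specimen in the mounting chuck and hold the hand lens over it

## Task

Turn the knurled sleeve of the small bench chuck clockwise (seen from above) until its three jaws are tight on the stem of the specimen stub. Then pick the hand lens off its cradle by the handle, carry it over the vial rack, and finish still holding it there: level, centred over the little shell and about one centimetre above its top, gripped, still and touching nothing else. Never touch the shell or its stub, or the vial rack, and leave the dish, the bottle and the eraser where they are.

Things in the scene. Friction and masses are not known exactly. Their poses are not given: they have to be found in the camera images.
- sleeve (a joint): angle (rad) of the chuck's knurled sleeve, growing clockwise seen from above. 0 = jaws open, 3.5 mm off the stem; starts at 0 to 0.2; jaws meet the stem at 1.0, tight from 1.1 (turn to 1.3), end stop 1.5. Takes 0.2 N m, 0.4 N m at 1.3. Stays where it is left, but turned past 1.22 it springs back to 1.22, still tight. An orange mark on its rim turns with it.
- sleeve_mid (a point): point on the (vertical) axis of the chuck, half-way up its aluminium sleeve, 30 mm above the bench. The sleeve is round, 46 mm in diameter and 36 mm high (from 12 to 48 mm above the bench), with free sides; below it is a square beige base plate 90 x 90 x 12 mm, screwed to the bench. The jaws (up to 20 mm from the axis) stand 8 mm above the sleeve and the stub with its shell rises from the middle to 75 mm above the bench (27 mm above the sleeve), no wider than 20 mm.
- jaw_a: one of three steel jaws on top of the chuck, moved inward by the sleeve (3.5 mm per rad); its origin lies on the chuck's axis, 48 mm above the bench
- jaw_b: the second jaw, like jaw_a, 120 degrees on
- jaw_c: the third jaw, like jaw_a, 240 degrees on
- stub: specimen stub standing loosely in the chuck: aluminium stem 10 mm thick, black disc 20 mm wide, fragile brown snail shell on it; 63 mm tall, origin at the foot of the stem, z up the stem, 50 g
- shell_top (a point): the top of the shell, on the stub's axis, about 75 mm above the bench
- lens: hand lens, about 80 g: black round rim 64 mm in diameter and 10 mm high with a clear lens, and a straight blue handle along its own -x (from 36 to 134 mm from the lens centre; 14 mm wide, 14 mm high, underside flush with the rim's). Origin: centre of the round lens at the underside of the rim; z up. It lies level on its cradle, underside 36 mm above the bench.
- lens_handle (a point): the place to grip the hand lens: on the handle 70 mm from the lens centre, half-way up (7 mm above the underside, 43 mm above the bench at the start); under it are 30 mm of free space down to the cradle's foot plate
- lens_eye (a point): centre of the round lens at the level of the rim's underside (= origin of the lens)
- cradle: white cradle for the lens, fixed; origin on the bench under the lens centre, handle side to its -x. Foot plate 175 x 60 x 6 mm (x from -137 to 37 mm); a post 20 mm long and 60 mm wide under the lens rim and one 20 mm long and 34 mm wide under the handle end (centre at x = -118 mm), both 36 mm high; on the latter two cheeks rise 8 mm beside the handle with 4 mm play, so lift the lens straight up. Chuck and cradle may stand on either side of the rack.
- rack: fixed white rack with one row of seven capped glass vials, 300 mm long (its x), 50 mm wide, vial caps up to 100 mm above the bench; origin at the centre of its underside; stands between chuck and cradle
- dish: closed clear petri dish, 94 mm in diameter, 16 mm high, origin at the centre of its underside; leave it alone
- bottle: amber bottle with black cap, 44 mm in diameter, 85 mm high, origin at the centre of its underside; leave it alone
- eraser: white eraser 55 x 22 x 12 mm, origin at the centre of its underside; leave it alone
There are look-alikes about, which are no part of the job. Leave any turquoise look-alike of the part that bears sleeve alone. Leave any pink look-alike of the lens alone.

How it is judged:
By the outcome, as a careful person would: the job done as asked, in the order asked, and still so for the second after the job is handed in, while the arm keeps its last pose, push and grip.
It also fails if it takes over 64 s, if anything falls off the work surface, if the arm or the gripper's body presses on something with over 40 N, if the wrist force passes 120 N, or if a joint passes its speed limit or range.

## Robot

A 7-joint arm with a two-finger parallel gripper is mounted at the origin on the work surface. World frame = base frame: x ahead of the robot, y to its left, z up, the work surface at z = 0. Lengths are in m, angles in rad, forces in N, time in s.
With the tool pointing down it reaches from about 0.4 to 0.85 m from the base axis. Payload 10.4 kg.
Tool frame: the origin (TCP) lies at the centre of the arm's flange, where the gripper is bolted on; the fingertips stand 182 mm ahead of it and the grasp point (between the pads) lies 164 mm ahead of it (r.hold_point_z is the distance from the TCP to the grasp point, in m); z points along the fingers, y is the direction in which the jaws open and shut (so a half turn about z gives the same grasp; the last joint's range is limited). The gripper opens to 87 mm and grips with 3 to 60 N. Pads are 19 mm wide; open, the fingers measure 117 mm over their backs; the gripper's body (75 mm by 190 mm) begins 51 mm behind the grasp point.
Start: joints at [-1.262, 0.332, -0.065, 1.46, 0.022, 1.35, -0.088], TCP at [0.204, 0.591, 0.405] pointing down, gripper open.
Joint ranges: [-2.6, 2.6], [-0.5, 2.12], [-1.47, 1.34], [0.16, 2.42], [-1.27, 4.41], [0.06, 2.06], [-2.6, 2.6]. Speed limits (rad/s): [2.22, 2.22, 2.79, 2.79, 3.14, 3.14, 3.14].

## Interface

Orientations are given as a unit quaternion [x, y, z, w].
In Python, from bench import r, cams, job gives the robot as it stands.
- The arm moves only by the tool carry_out, never from a script. Its argument "rows" is a list of rows, each an object with "jaw": the finger opening in m, from 0 to 0.087; "delta_pos": the shift along the tool's x, y, z in m, a list of three; "yaw": the turn about the tool's z in degrees. A call has 1 to 10 rows; each row shifts and turns the commanded pose from where the row before left it, along the tool's axes as they then stand; what a row does not reach is not made up. A row lasts 1/10 s, in which the tool goes at most 50 mm and 8.59 degrees, less where a joint would pass 70% of its speed; a pose out of reach is approached as far as the arm can. A call is refused whole if a number of a shift passes 0.05 or a number of a turn 8.59, either way. A call with a gripper value outside its range is refused whole. The fingers move at their own pace and stop on an object; "grip_force" is the grip in N (left out, the last holds). Time passes only in rows, so rows that do not move let the fingers close. It gives the time, the measured TCP pose, the force and the opening at its end, in the units of the state.
- r.read_state(): the state, without advancing time (a new reading comes with each control period).
- cams.camera(name): name is "scene" or "top"; returns a dict with "img" (420x560x3 uint8, blue, green, red), "mtx" (3x3 intrinsics, pixels), "k1" (the pictures are not rectified: a ray, as slopes to the right and down, at radius r is drawn at 1 + k1 r^2 times it, then the intrinsics apply), "R" (3x3) and "t" (3): a world point X has camera coordinates R X + t. Camera axes: x right, y down, z forward; pixel columns grow to the right and rows downward; lengths in m; the calibration is good to about 2 mm. A picture is of the moment at which its call begins. There is no depth.
- job.close_job(): hands the job in, once; it reports no verdict.
Trained networks look in the newest picture that a camera, given by its name, has taken for a name from the list of things; names that differ only in an ending like _2 or _b are one class to them, and where a whole thing is asked for, a point or a joint stands for the part that bears it (a point fixed in the world has none). Each returns a list of dicts, best first, with "confidence" (0 to 1); they miss things now and then, are a little off and sometimes report something else, mostly with a low value. They report only what shows in the picture. A call takes as long as a camera call. They do not tell look-alikes from the thing itself.
- cams.boxes_of(camera, query): "rect" ([centre column, centre row, width, height] as shares, 0 to 1, of the picture: columns of its width, rows of its height, round what is visible of it).
- cams.outline_of(camera, query): "pixels" (420x560 bool, what is visible of it) and "rect" ([centre column, centre row, width, height] as shares, 0 to 1, of the picture: columns of its width, rows of its height, round what is visible of it).
The state is a dict: "time": time; "joint_positions": joint angles; "joint_vel": joint speeds; "joint_torque": joint torques, N m; "ee_pos": TCP position; "eef_rot": TCP orientation; "ft_force": force on the tool from outside, world axes, zero at the start; "torque": the same for the moment, N m; "width": finger opening in m.
Only numpy, scipy, OpenCV 4.12 (cv2) and the standard library are available. Lean on these libraries where they do the work, as an engineer would, in place of code of your own. Each camera call takes 0.05 s, during which the arm holds its last target.

## Working session

There is one attempt and no reset: what is moved stays moved. The work goes in short steps, Python scripts to look and compute and a tool call to move; the robot and the scene stay as the last step left them, time stands still between calls to the robot, and variables do not carry over. Pictures are saved under pics/ and viewed, and the job is handed in when it is done.

Besides the shell and the picture viewer there is one more tool, called after "Emit:" by a JSON object that holds its "method" and its "body". carry_out: Moves the arm, as the interface text tells. Its arguments: {"type":"object","properties":{"rows":{"type":"array"},"grip_force":{"type":"number"}},"required":["rows"]}

```bash
mkdir -p pics; ls
python3 - <<'E'
from bench import r,cams,job
import cv2,numpy as np
s=r.read_state();print({k:np.round(v,3).tolist() for k,v in s.items()}, r.hold_point_z)
for n in("scene","top"):
    c=cams.camera(n);cv2.imwrite(f"pics/{n}0.png",c["img"]);print(n,c["mtx"].tolist(),c["k1"],c["R"].tolist(),c["t"].tolist())
    for q in("sleeve","stub","lens","cradle","rack","dish","bottle","eraser"):
        print(q,[(round(d["confidence"],2),np.round(np.array(d["rect"])*[560,420,560,420]).astype(int).tolist()) for d in cams.boxes_of(n,q)])
E
```

```text
pics
{'time': 0.0, 'joint_positions': [-1.262, 0.333, -0.065, 1.461, 0.022, 1.35, -0.089], 'joint_vel': [0.0, 0.0, 0.001, -0.001, 0.001, -0.0, 0.001], 'joint_torque': [0.001, -62.326, 0.025, -38.988, -0.061, 0.04, 0.0], 'ee_pos': [0.204, 0.591, 0.404], 'eef_rot': [0.165, 0.986, -0.001, -0.0], 'ft_force': [-0.518, -0.583, 0.431], 'torque': [-0.006, 0.007, -0.015], 'width': 0.087} 0.1635
scene [[427.5603686551976, 0.0, 280.3590400512239], [0.0, 427.5603686551976, 208.3578394196667], [0.0, 0.0, 1.0]] -0.111241523752033 [[0.8223978702238014, 0.5688647944661459, -0.007388414467607896], [0.3279862229021641, -0.4846953974139427, -0.8108609062669826], [-0.46485135327083593, 0.6644269842072418, -0.5851922778194725]] [-0.5451454481809352, -0.10698630615122899, 1.2492993903346954]
sleeve [(0.79, [183, 286, 29, 27]), (0.64, [134, 253, 25, 17])]
stub [(0.43, [180, 272, 8, 14])]
lens [(0.9, [281, 175, 50, 27]), (0.86, [368, 190, 60, 15]), (0.48, [182, 286, 28, 25]), (0.37, [246, 224, 114, 81])]
cradle [(0.91, [279, 183, 60, 42]), (0.45, [319, 154, 21, 8])]
rack [(0.8, [243, 226, 112, 85])]
dish [(
[... 214 characters left out ...]
39108454], [0.0, 0.0, 1.0]] 0.04184931239060863 [[-0.013198174454098035, -0.9998160796408921, 0.01391456368689099], [-0.9847655552828382, 0.010583974103605991, -0.17356491759758785], [0.17338572409388972, -0.015993323097203735, -0.9847241259849105]] [0.08652044244098246, 0.5903726639948605, 1.068051849612964]
sleeve [(0.58, [390, 300, 24, 19]), (0.53, [391, 229, 22, 20])]
stub [(0.52, [397, 226, 4, 9]), (0.16, [306, 238, 24, 127])]
lens [(0.92, [167, 170, 49, 54]), (0.62, [211, 261, 28, 70])]
cradle [(0.63, [209, 260, 40, 77])]
rack [(0.62, [306, 238, 23, 129])]
dish [(0.79, [241, 147, 41, 32])]
bottle [(0.8, [381, 157, 25, 23]), (0.36, [391, 229, 26, 19])]
eraser [(0.5, [124, 260, 11, 23])]
```

Run:
```python
import cv2
a=cv2.imread("pics/scene0.png");b=cv2.imread("pics/top0.png")
cv2.imwrite("pics/a.png",cv2.resize(a[120:370,80:413],None,fx=2.4,fy=2.4,interpolation=cv2.INTER_CUBIC))
cv2.imwrite("pics/b.png",cv2.resize(b[110:350,100:420],None,fx=2.5,fy=2.5,interpolation=cv2.INTER_CUBIC))
```

```text
(no output)
```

View pics/a.png

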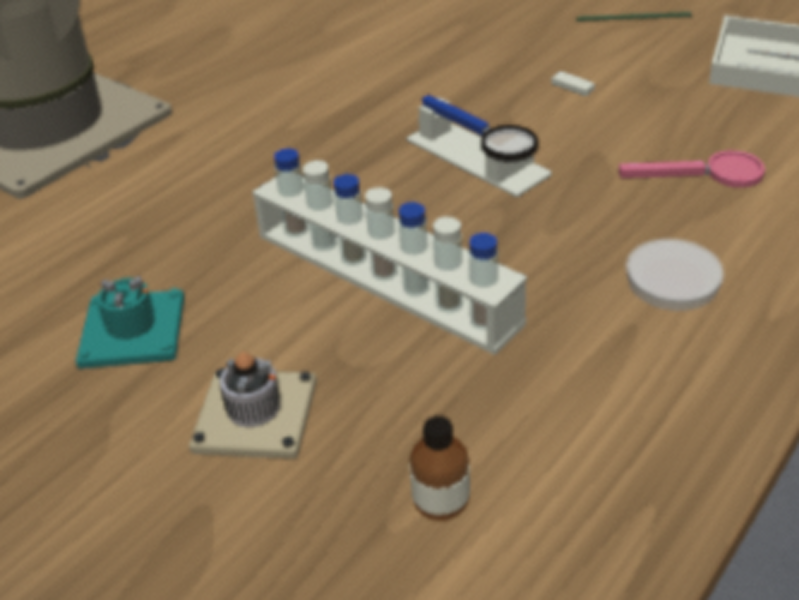

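View pics/b.png

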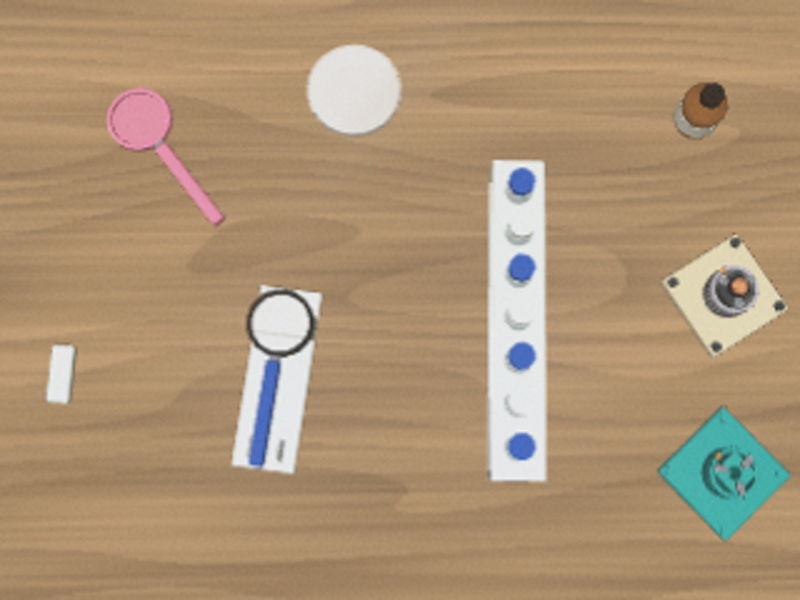

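View pics/top0.png

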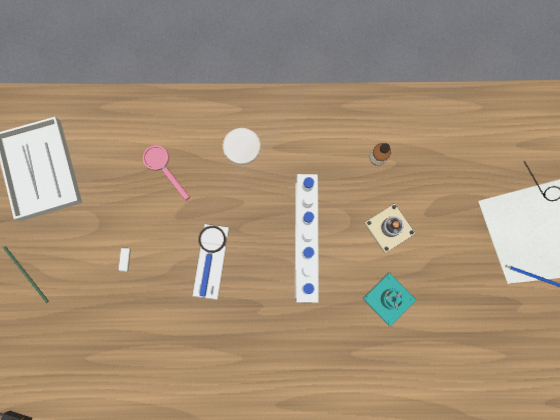

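```bash
cat > h.py <<'E'
import cv2,numpy as np
from bench import r,cams,job
from scipy.spatial.transform import Rotation as Ro
def ray(c,px):
    n=cv2.undistortPoints(np.array(px,float).reshape(-1,1,2),c["mtx"],np.array([c["k1"],0,0,0.]))[:,0]
    d=np.c_[n,np.ones(len(n))]@c["R"]; return -c["R"].T@c["t"],d
def plane(c,px,z):
    o,d=ray(c,px); return o+d*((z-o[2])/d[:,2])[:,None]
def proj(c,X):
    rv=cv2.Rodrigues(c["R"])[0]
    return cv2.projectPoints(np.array(X,float).reshape(-1,1,3),rv,c["t"],c["mtx"],np.array([c["k1"],0,0,0.]))[0][:,0]
def mask(img,lo,hi,box):
    m=cv2.inRange(cv2.cvtColor(img,cv2.COLOR_BGR2HSV),lo,hi); k=np.zeros_like(m);x0,y0,x1,y1=box;k[y0:y1,x0:x1]=255
    return m&k
E
python3 - <<'E'
from h import *
t=cams.camera("top");s=cams.camera("scene")
# screws clicked from crops: top=100+x/2.5,110+y/2.5 ; scene=80+x/2.4,120+y/2.4
T=np.array([[735,242],[780,306],[716,347],[672,282]])/2.5+[100,110]
S=np.array([[221,374],[305,376],[288,441],[199,437]])/2.4+[80,120]
for c,p in((t,T),(s,S)):
    P=plane(c,p,.012);print(P.round(4).tolist(),P.mean(0).round(4))
# shell
for n,c,b in(("top",t,(385,218,405,238)),("scene",s,(170,262,195,290))):
    m=mask(c["img"],(3,110,90),(20,255,255),b) 
    ys,xs=np.nonzero(m);print(n,"shell",len(xs),xs.mean(),ys.mean(),plane(c,[[xs.mean(),ys.mean()]],.068).round(4))
    b2=(190,225,230,310) if n=="top" else (240,150,320,210)
    m=mask(c["img"],(105,120,50),(130,255,255),b2);m=cv2.morphologyEx(m,cv2.MORPH_OPEN,np.ones((2,2)))
    ys,xs=np.nonzero(m);P=plane(c,np.c_[xs,ys],.048 if n=="top" else .045);mu=P.mean(0);w,v=np.linalg.eigh(np.cov(P[:,:2].T));d=v[:,1];q=(P-mu)[:,:2]@d
    print("handle",len(xs),mu.round(4),d.round(3),q.min(),q.max())
    for o in cams.outline_of(n,"lens")[:2]:
        ys,xs=np.nonzero(o["pixels"]);print("lens outl",o["confidence"],xs.min(),xs.max(),ys.min(),ys.max())
    b3=(190,220,235,256) if n=="top" else (270,165,312,200)
    m=mask(c["img"],(0,0,0),(180,255,75),b3)
    ys,xs=np.nonzero(m);e=cv2.fitEllipse(cv2.findContours(m,cv2.RETR_EXTERNAL,cv2.CHAIN_APPROX_NONE)[0][0] if 0 else np.c_[xs,ys].astype(np.float32))
    print("rim",len(xs),e,plane(c,[e[0]],.044).round(4))
    for q,z in(("rack",.1),("bottle",0),("cradle",.006),("dish",.016)):
        for d in cams.boxes_of(n,q)[:1]:
            R=np.array(d["rect"])*[560,420,560,420];print(q,plane(c,[R[:2]],z).round(3))
E
```

```text
[[0.6146, -0.2108, 0.012], [0.5509, -0.2508, 0.012], [0.5116, -0.1865, 0.012], [0.5756, -0.1471, 0.012]] [ 0.5632 -0.1988  0.012 ]
[[0.5149, -0.1824, 0.012], [0.5769, -0.1422, 0.012], [0.6157, -0.2052, 0.012], [0.553, -0.2441, 0.012]] [ 0.5651 -0.1935  0.012 ]
top shell 35 395.14285714285717 223.74285714285713 [[ 0.564 -0.196  0.068]]
handle 208 [0.4494 0.2421 0.048 ] [-0.988  0.155] -0.04754212715849627 0.04582457135373263
lens outl 0.95 198 225 226 295
lens outl 0.89 143 188 145 198
rim 46 ((211.6697998046875, 238.9176788330078), (24.661651611328125, 25.27185821533203), 76.09614562988281) [[0.5364 0.2312 0.044 ]]
rack [[0.527 0.013 0.1  ]]
bottle [[ 0.744 -0.188  0.   ]]
cradle [[0.48  0.235 0.006]]
dish [[0.775 0.168 0.016]]
scene shell 146 180.513698630137 266.78767123287673 [[ 0.5593 -0.1901  0.068 ]]
handle 158 [0.4813 0.1957 0.045 ] [-0.41   0.912] -0.14833746980642598 0.08116741140202524
lens outl 0.93 257 303 161 187
lens outl 0.65 338 398 182 198
rim 107 ((291.740478515625, 178.99803161621094), (13.810112953186035, 22.25436019897461), 91.56307983398438) [[0.5401 0.2307 0.044 ]]
rack [[ 0.601 -0.046  0.1  ]]
bottle [[ 0.724 -0.148  0.   ]]
cradle [[0.49  0.235 0.006]]
dish [[0.779 0.154 0.016]]
```

Emit:
{"method": "carry_out", "body": {"rows": [{"jaw": 0.087, "yaw": 6}, {"jaw": 0.087, "yaw": 6}, {"jaw": 0.087, "yaw": 6}, {"jaw": 0.087, "yaw": 6}, {"jaw": 0.087, "yaw": 6}, {"jaw": 0.087, "yaw": 6}, {"jaw": 0.087, "yaw": 6}, {"jaw": 0.087, "yaw": 6}, {"jaw": 0.087, "yaw": 6}], "grip_force": 60}}

```text
invalid input at $.rows[0]: expected keys jaw, delta_pos, yaw
```

```bash
cat >> h.py <<'E'
def go(target_hold, yawdeg=None):
    s=r.read_state();R=Ro.from_quat(s["eef_rot"]).as_matrix()
    hp=np.array(s["ee_pos"])+R[:,2]*r.hold_point_z
    y=np.degrees(np.arctan2(R[1,1],R[0,1]))
    print("t",s["time"],"hold",hp.round(4),"yang",round(y,2),"z",R[:,2].round(4),"j",np.round(s["joint_positions"],2),"F",np.round(s["ft_force"],1),"T",np.round(s["torque"],2),"w",round(s["width"],4))
    d=R.T@(np.array(target_hold)-hp);print("delta tool mm",(d*1000).round(1),"yaw",None if yawdeg is None else round(y-yawdeg,2))
E
python3 -c "
from h import *
go([.45,.35,.25]);go([.564,-.197,.25])"
```

```text
t 1.5 hold [0.2036 0.5909 0.2413] yang 70.98 z [-0.e+00  1.e-04 -1.e+00] j [-1.26  0.33 -0.06  1.46  0.02  1.35 -0.09] F [ 0.1 -0.3 -0.4] T [-0.01  0.03 -0.02] w 0.0872
delta tool mm [-311.5 -147.5   -8.8] yaw None
t 1.5 hold [0.2036 0.5909 0.2413] yang 70.98 z [-0.e+00  1.e-04 -1.e+00] j [-1.26  0.33 -0.06  1.46  0.02  1.35 -0.09] F [ 0.1 -0.3 -0.4] T [-0.01  0.03 -0.02] w 0.0872
delta tool mm [-597.5 -627.5   -8.8] yaw None
```

Emit:
{"method": "carry_out", "body": {"rows": [{"jaw": 0.087, "delta_pos": [-0.035, -0.016, 0], "yaw": 0}, {"jaw": 0.087, "delta_pos": [-0.035, -0.016, 0], "yaw": 0}, {"jaw": 0.087, "delta_pos": [-0.035, -0.016, 0], "yaw": 0}, {"jaw": 0.087, "delta_pos": [-0.035, -0.016, 0], "yaw": 0}, {"jaw": 0.087, "delta_pos": [-0.035, -0.016, 0], "yaw": 0}, {"jaw": 0.087, "delta_pos": [-0.035, -0.016, 0], "yaw": 0}, {"jaw": 0.087, "delta_pos": [-0.035, -0.016, 0], "yaw": 0}, {"jaw": 0.087, "delta_pos": [-0.035, -0.016, 0], "yaw": 0}, {"jaw": 0.087, "delta_pos": [-0.035, -0.016, 0], "yaw": 0}, {"jaw": 0.087, "delta_pos": [0, 0, 0], "yaw": 0}], "grip_force": 60}}

```text
time: 2.5
ee_pos: [0.4586, 0.3472, 0.405]
eef_rot: [0.169, 0.986, -0.001, 0.001]
ft_force: [-0.1, 0.7, -0.1]
width: 0.0871
```

Emit:
{"method": "carry_out", "body": {"rows": [{"jaw": 0.087, "delta_pos": [0, 0, 0], "yaw": 6}, {"jaw": 0.087, "delta_pos": [0, 0, 0], "yaw": 6}, {"jaw": 0.087, "delta_pos": [0, 0, 0], "yaw": 6}, {"jaw": 0.087, "delta_pos": [0, 0, 0], "yaw": 6}, {"jaw": 0.087, "delta_pos": [0, 0, 0], "yaw": 6}, {"jaw": 0.087, "delta_pos": [0, 0, 0], "yaw": 6}, {"jaw": 0.087, "delta_pos": [0, 0, 0], "yaw": 6}, {"jaw": 0.087, "delta_pos": [0, 0, 0], "yaw": 6}, {"jaw": 0.087, "delta_pos": [0, 0, 0], "yaw": 6}, {"jaw": 0.087, "delta_pos": [0, 0, 0], "yaw": 0}]}}

```text
time: 3.5
ee_pos: [0.4542, 0.3525, 0.4048]
eef_rot: [0.595, 0.803, 0.0, -0.0]
ft_force: [-0.4, -0.0, -0.3]
width: 0.0868
```

```bash
python3 -c "
from h import *
go([.564,-.197,.25],17)"
```

```text
t 3.5 hold [0.4542 0.3526 0.2413] yang 16.92 z [ 0.e+00  2.e-04 -1.e+00] j [-0.93  0.22  0.23  1.61 -0.05  1.32 -0.4 ] F [-0.4 -0.  -0.3] T [-0.05  0.03 -0.01] w 0.0868
delta tool mm [-557.7  -54.9   -8.8] yaw -0.08
```

Emit:
{"method": "carry_out", "body": {"rows": [{"jaw": 0.087, "delta_pos": [-0.04, -0.004, 0], "yaw": 0}, {"jaw": 0.087, "delta_pos": [-0.04, -0.004, 0], "yaw": 0}, {"jaw": 0.087, "delta_pos": [-0.04, -0.004, 0], "yaw": 0}, {"jaw": 0.087, "delta_pos": [-0.04, -0.004, 0], "yaw": 0}, {"jaw": 0.087, "delta_pos": [-0.04, -0.004, 0], "yaw": 0}, {"jaw": 0.087, "delta_pos": [-0.04, -0.004, 0], "yaw": 0}, {"jaw": 0.087, "delta_pos": [-0.04, -0.004, 0], "yaw": 0}, {"jaw": 0.087, "delta_pos": [-0.04, -0.004, 0], "yaw": 0}, {"jaw": 0.087, "delta_pos": [-0.04, -0.004, 0], "yaw": 0}, {"jaw": 0.087, "delta_pos": [-0.04, -0.004, 0], "yaw": 0}]}}

```text
time: 4.5
ee_pos: [0.5331, -0.0435, 0.405]
eef_rot: [0.593, 0.805, 0.0, 0.0]
ft_force: [0.3, 0.5, -0.5]
width: 0.0866
```

Emit:
{"method": "carry_out", "body": {"rows": [{"jaw": 0.087, "delta_pos": [-0.04, -0.004, 0], "yaw": 0}, {"jaw": 0.087, "delta_pos": [-0.04, -0.004, 0], "yaw": 0}, {"jaw": 0.087, "delta_pos": [-0.04, -0.004, 0], "yaw": 0}, {"jaw": 0.087, "delta_pos": [-0.036, -0.003, 0], "yaw": 0}, {"jaw": 0.087, "delta_pos": [0, 0, 0], "yaw": 0}, {"jaw": 0.087, "delta_pos": [0, 0, 0], "yaw": 0}]}}

```text
time: 5.1
ee_pos: [0.5643, -0.1962, 0.4045]
eef_rot: [0.594, 0.804, -0.0, -0.0]
ft_force: [0.1, -0.6, 0.6]
width: 0.0869
```

```bash
python3 -c "
from h import *
go([.564,-.197,.15],17)
for n in ('top','scene'):
  c=cams.camera(n);p=proj(c,[.564,-.197,.05])[0].astype(int);print(p)
  cv2.imwrite('pics/c_%s.png'%n,cv2.resize(c['img'][max(0,p[1]-70):p[1]+70,max(0,p[0]-90):p[0]+90],None,fx=4,fy=4,interpolation=cv2.INTER_CUBIC))
"
```

```text
t 5.1 hold [ 0.5642 -0.1962  0.241 ] yang 17.05 z [-5.e-04 -1.e-04 -1.e+00] j [-0.26  0.3   0.64  1.57 -0.18  1.33  0.7 ] F [ 0.1 -0.6  0.6] T [-0.09  0.06  0.07] w 0.0869
delta tool mm [-0.7 -0.4 91. ] yaw 0.05
[393 224]
[181 276]
```

View pics/c_scene.png

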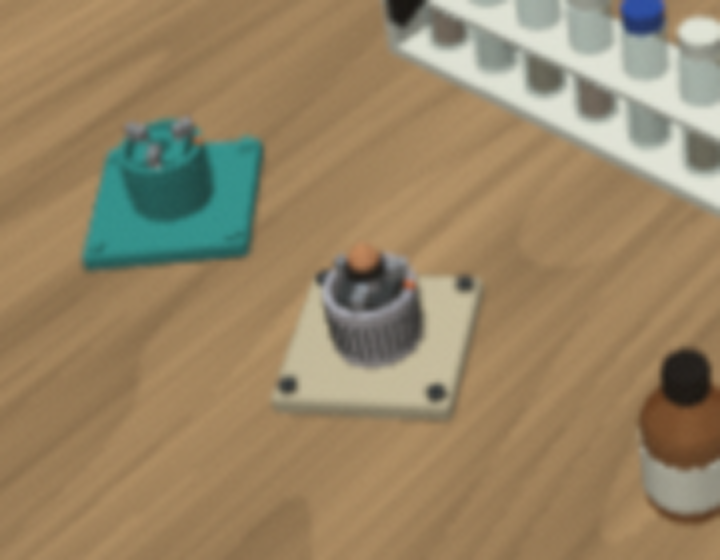

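View pics/c_top.png

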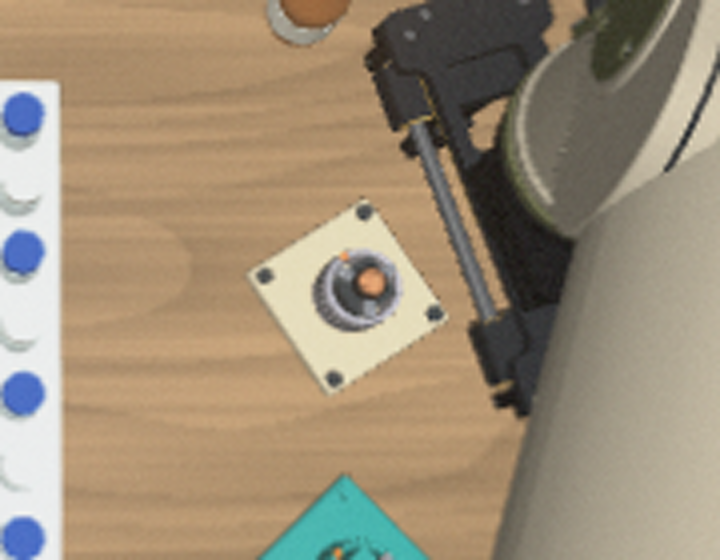

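```bash
python3 -c "
from h import *
a=np.linspace(0,2*np.pi,60)
out=[]
for n in ('top','scene'):
  c=cams.camera(n);p=proj(c,[.564,-.197,.05])[0].astype(int)
  k=8;x0,y0=p[0]-25,p[1]-32
  im=cv2.resize(c['img'][y0:y0+64,x0:x0+50],None,fx=k,fy=k,interpolation=cv2.INTER_CUBIC)
  for X in (np.c_[.564+.023*np.cos(a),-.197+.023*np.sin(a),0*a+.048],np.c_[.564+.023*np.cos(a),-.197+.023*np.sin(a),0*a+.012]):
    q=(proj(c,X)-[x0,y0]+.5)*k;cv2.polylines(im,[q.astype(int)],True,(0,255,0))
  q=(proj(c,[.564,-.197,.075])[0]-[x0,y0]+.5)*k;cv2.circle(im,tuple(q.astype(int)),3,(255,0,0),-1)
  out.append(im)
cv2.imwrite('pics/d.png',np.hstack(out))
"
```

```text
(no output)
```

View pics/d.png

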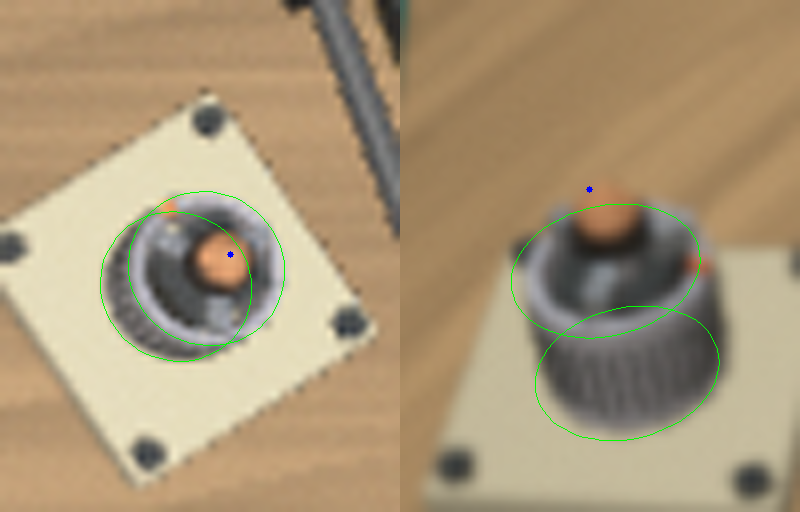

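Emit:
{"method": "carry_out", "body": {"rows": [{"jaw": 0.087, "delta_pos": [0, 0.001, 0.04], "yaw": 0}, {"jaw": 0.087, "delta_pos": [0, 0, 0.04], "yaw": 0}, {"jaw": 0.087, "delta_pos": [0, 0, 0.03], "yaw": 0}, {"jaw": 0.087, "delta_pos": [0, 0, 0.03], "yaw": 0}, {"jaw": 0.087, "delta_pos": [0, 0, 0], "yaw": 0}, {"jaw": 0.087, "delta_pos": [0, 0, 0], "yaw": 0}]}}

```text
time: 5.9
ee_pos: [0.5656, -0.1948, 0.2655]
eef_rot: [0.594, 0.804, 0.0, -0.0]
ft_force: [0.8, -0.2, 0.6]
width: 0.0868
```

```bash
python3 -c "
from h import *
go([.565,-.1955,.037],17)
out=[]
for n in ('top','scene'):
  c=cams.camera(n);p=proj(c,[.564,-.197,.06])[0].astype(int)
  k=5;x0,y0=p[0]-40,p[1]-50
  out.append(cv2.resize(c['img'][y0:y0+100,x0:x0+80],None,fx=k,fy=k,interpolation=cv2.INTER_CUBIC))
cv2.imwrite('pics/e.png',np.hstack(out))
"
```

```text
t 5.9 hold [ 0.5656 -0.1948  0.102 ] yang 17.06 z [-0.e+00  2.e-04 -1.e+00] j [-0.22  0.43  0.6   1.72 -0.27  1.07  0.76] F [ 0.8 -0.2  0.6] T [-0.13  0.02 -0.03] w 0.0868
delta tool mm [-0.6 -0.8 65. ] yaw 0.06
```

View pics/e.png

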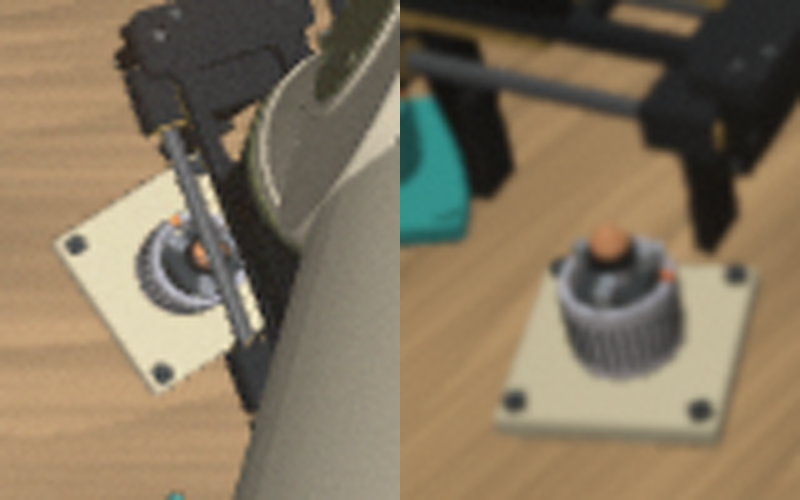

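Emit:
{"method": "carry_out", "body": {"rows": [{"jaw": 0.087, "delta_pos": [0, -0.001, 0.02], "yaw": 0}, {"jaw": 0.087, "delta_pos": [0, 0, 0.02], "yaw": 0}, {"jaw": 0.087, "delta_pos": [0, 0, 0.015], "yaw": 0}, {"jaw": 0.087, "delta_pos": [0, 0, 0.01], "yaw": 0}, {"jaw": 0.087, "delta_pos": [0, 0, 0], "yaw": 0}, {"jaw": 0.087, "delta_pos": [0, 0, 0], "yaw": 0}]}}

```text
time: 6.6
ee_pos: [0.5647, -0.1958, 0.2004]
eef_rot: [0.595, 0.804, 0.0, 0.0]
ft_force: [-0.5, -0.2, 0.1]
width: 0.0871
```

```bash
python3 -c "
from h import *
go([.565,-.1955,.037],17)
out=[]
for n in ('top','scene'):
  c=cams.camera(n);p=proj(c,[.564,-.197,.06])[0].astype(int)
  k=5;x0,y0=p[0]-40,p[1]-50
  out.append(cv2.resize(c['img'][y0:y0+100,x0:x0+80],None,fx=k,fy=k,interpolation=cv2.INTER_CUBIC))
cv2.imwrite('pics/f.png',np.hstack(out))
"
```

```text
t 6.6 hold [ 0.5648 -0.1958  0.0369] yang 16.99 z [ 7.e-04 -1.e-04 -1.e+00] j [-0.19  0.52  0.56  1.76 -0.33  0.95  0.8 ] F [-0.5 -0.2  0.1] T [-0.03 -0.01 -0.02] w 0.0871
delta tool mm [ 0.2  0.3 -0.1] yaw -0.01
```

View pics/f.png

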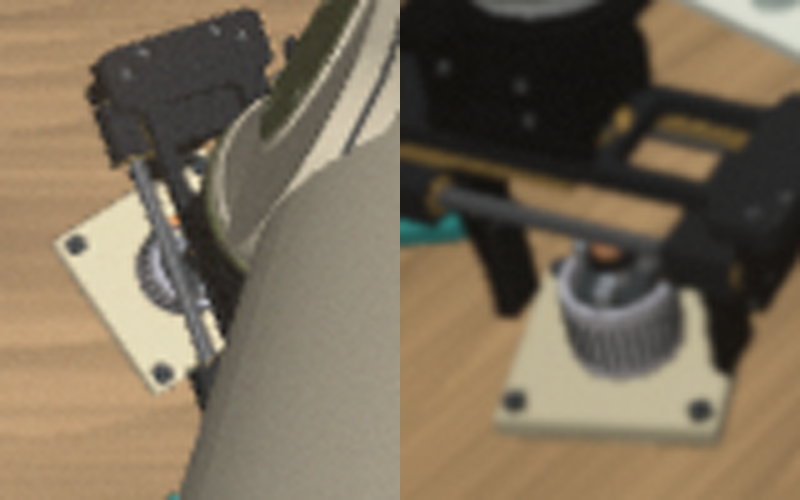

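Emit:
{"method": "carry_out", "body": {"rows": [{"jaw": 0.055, "delta_pos": [0, 0, 0], "yaw": 0}, {"jaw": 0.055, "delta_pos": [0, 0, 0], "yaw": 0}, {"jaw": 0.055, "delta_pos": [0, 0, 0], "yaw": 0}, {"jaw": 0.055, "delta_pos": [0, 0, 0], "yaw": 0}, {"jaw": 0.03, "delta_pos": [0, 0, 0], "yaw": 0}, {"jaw": 0.03, "delta_pos": [0, 0, 0], "yaw": 0}, {"jaw": 0.03, "delta_pos": [0, 0, 0], "yaw": 0}, {"jaw": 0.03, "delta_pos": [0, 0, 0], "yaw": 0}], "grip_force": 12}}

```text
time: 7.5
ee_pos: [0.565, -0.1953, 0.1998]
eef_rot: [0.595, 0.804, 0.0, 0.001]
ft_force: [5.4, 1.0, -3.3]
width: 0.0459
```

```bash
python3 -c "
from h import *
go([.565,-.1955,.037],17)"
```

```text
t 7.5 hold [ 0.5653 -0.1953  0.0363] yang 17.03 z [ 1.7e-03 -1.0e-04 -1.0e+00] j [-0.19  0.52  0.56  1.76 -0.33  0.95  0.8 ] F [ 5.4  1.  -3.3] T [-0.04 -0.91 -0.02] w 0.0459
delta tool mm [-0.1 -0.3 -0.7] yaw 0.03
```

Emit:
{"method": "carry_out", "body": {"rows": [{"jaw": 0.03, "delta_pos": [0, 0.0005, 0], "yaw": 0}, {"jaw": 0.03, "delta_pos": [0, 0, 0], "yaw": 0}, {"jaw": 0.03, "delta_pos": [0, 0, 0], "yaw": 0}], "grip_force": 55}}

```text
time: 7.8
ee_pos: [0.5652, -0.1953, 0.1998]
eef_rot: [0.595, 0.804, 0.0, 0.0]
ft_force: [4.4, 0.0, -2.7]
width: 0.0453
```

```bash
python3 -c "
from h import *
go([.565,-.1955,.037],17)"
```

```text
t 7.8 hold [ 0.5654 -0.1952  0.0363] yang 17.01 z [ 9.e-04  0.e+00 -1.e+00] j [-0.19  0.52  0.56  1.76 -0.33  0.95  0.8 ] F [ 4.4  0.  -2.7] T [-0.08 -0.97  0.06] w 0.0453
delta tool mm [-0.1 -0.4 -0.7] yaw 0.01
```

Emit:
{"method": "carry_out", "body": {"rows": [{"jaw": 0.03, "delta_pos": [0, 0, 0], "yaw": 4}, {"jaw": 0.03, "delta_pos": [0, 0, 0], "yaw": 4}, {"jaw": 0.03, "delta_pos": [0, 0, 0], "yaw": 4}, {"jaw": 0.03, "delta_pos": [0, 0, 0], "yaw": 4}, {"jaw": 0.03, "delta_pos": [0, 0, 0], "yaw": 4}, {"jaw": 0.03, "delta_pos": [0, 0, 0], "yaw": 4}, {"jaw": 0.03, "delta_pos": [0, 0, 0], "yaw": 4}, {"jaw": 0.03, "delta_pos": [0, 0, 0], "yaw": 4}, {"jaw": 0.03, "delta_pos": [0, 0, 0], "yaw": 4}, {"jaw": 0.03, "delta_pos": [0, 0, 0], "yaw": 4}]}}

```text
time: 8.8
ee_pos: [0.5652, -0.1953, 0.1998]
eef_rot: [0.835, 0.551, 0.0, 0.0]
ft_force: [5.5, 0.1, -3.5]
width: 0.0451
```

```bash
python3 -c "
from h import *
go([.565,-.1955,.037],-56)"
```

```text
t 8.8 hold [ 0.5654 -0.1953  0.0363] yang -23.15 z [ 9.e-04 -0.e+00 -1.e+00] j [-0.3   0.56  0.71  1.77 -0.44  0.97  0.18] F [ 5.5  0.1 -3.5] T [-0.06 -0.87  0.21] w 0.0451
delta tool mm [-0.3 -0.3 -0.7] yaw 32.85
```

Emit:
{"method": "carry_out", "body": {"rows": [{"jaw": 0.03, "delta_pos": [0, 0, 0], "yaw": 4}, {"jaw": 0.03, "delta_pos": [0, 0, 0], "yaw": 4}, {"jaw": 0.03, "delta_pos": [0, 0, 0], "yaw": 4}, {"jaw": 0.03, "delta_pos": [0, 0, 0], "yaw": 4}, {"jaw": 0.03, "delta_pos": [0, 0, 0], "yaw": 4}, {"jaw": 0.03, "delta_pos": [0, 0, 0], "yaw": 4}, {"jaw": 0.03, "delta_pos": [0, 0, 0], "yaw": 4}, {"jaw": 0.03, "delta_pos": [0, 0, 0], "yaw": 4}]}}

```text
time: 9.6
ee_pos: [0.5652, -0.1953, 0.1998]
eef_rot: [0.954, 0.3, 0.0, 0.0]
ft_force: [5.3, -0.5, -3.5]
width: 0.0451
```

```bash
python3 -c "
from h import *
go([.565,-.1955,.037],-56)"
```

```text
t 9.6 hold [ 0.5654 -0.1953  0.0363] yang -55.12 z [ 9.e-04 -0.e+00 -1.e+00] j [-0.39  0.61  0.84  1.77 -0.53  1.   -0.3 ] F [ 5.3 -0.5 -3.5] T [-0.07 -0.92  0.51] w 0.0451
delta tool mm [-0.4 -0.  -0.7] yaw 0.88
```

Emit:
{"method": "carry_out", "body": {"rows": [{"jaw": 0.087, "delta_pos": [0, 0, 0], "yaw": 0}, {"jaw": 0.087, "delta_pos": [0, 0, 0], "yaw": 0}, {"jaw": 0.087, "delta_pos": [0, 0, 0], "yaw": 0}, {"jaw": 0.087, "delta_pos": [0, 0, 0], "yaw": 0}, {"jaw": 0.087, "delta_pos": [0, 0, 0], "yaw": 0}, {"jaw": 0.087, "delta_pos": [0, 0, 0], "yaw": 0}], "grip_force": 10}}

```text
time: 10.2
ee_pos: [0.5648, -0.1955, 0.1997]
eef_rot: [0.954, 0.301, -0.0, -0.0]
ft_force: [0.8, 0.6, -0.6]
width: 0.0831
```

```bash
python3 -c "
from h import *
go([.565,-.1955,.25],-56)"
```

```text
t 10.2 hold [ 0.5648 -0.1955  0.0362] yang -55.0 z [-1.e-04  2.e-04 -1.e+00] j [-0.39  0.61  0.84  1.77 -0.53  1.   -0.3 ] F [ 0.8  0.6 -0.6] T [-0.08  0.1  -0.  ] w 0.0831
delta tool mm [ 2.000e-01  1.000e-01 -2.138e+02] yaw 1.0
```

Emit:
{"method": "carry_out", "body": {"rows": [{"jaw": 0.087, "delta_pos": [0, 0, -0.02], "yaw": 0}, {"jaw": 0.087, "delta_pos": [0, 0, -0.03], "yaw": 0}, {"jaw": 0.087, "delta_pos": [0, 0, -0.04], "yaw": 0}, {"jaw": 0.087, "delta_pos": [0, 0, -0.04], "yaw": 0}, {"jaw": 0.087, "delta_pos": [0, 0, -0.04], "yaw": 0}, {"jaw": 0.087, "delta_pos": [0, 0, -0.04], "yaw": 0}, {"jaw": 0.087, "delta_pos": [0, 0, 0], "yaw": 0}, {"jaw": 0.087, "delta_pos": [0, 0, 0], "yaw": 0}]}}

```text
time: 11.0
ee_pos: [0.5649, -0.1956, 0.4102]
eef_rot: [0.954, 0.301, 0.001, 0.0]
ft_force: [-0.2, 0.3, -1.5]
width: 0.0869
```

```bash
python3 -c "
from h import *
go([.468,.2395,.25],81)
out=[]
for n in ('top','scene'):
  c=cams.camera(n);p=proj(c,[.564,-.197,.05])[0].astype(int)
  k=8;x0,y0=p[0]-25,p[1]-32
  out.append(cv2.resize(c['img'][y0:y0+64,x0:x0+50],None,fx=k,fy=k,interpolation=cv2.INTER_CUBIC))
cv2.imwrite('pics/g.png',np.hstack(out))
"
```

```text
t 11.0 hold [ 0.5651 -0.1955  0.2467] yang -54.99 z [ 1.5e-03  3.0e-04 -1.0e+00] j [-0.51  0.39  1.    1.57 -0.33  1.36 -0.44] F [-0.2  0.3 -1.5] T [-0.05  0.19 -0.02] w 0.0869
delta tool mm [ 170.  -412.    -3.3] yaw -135.99
```

View pics/g.png

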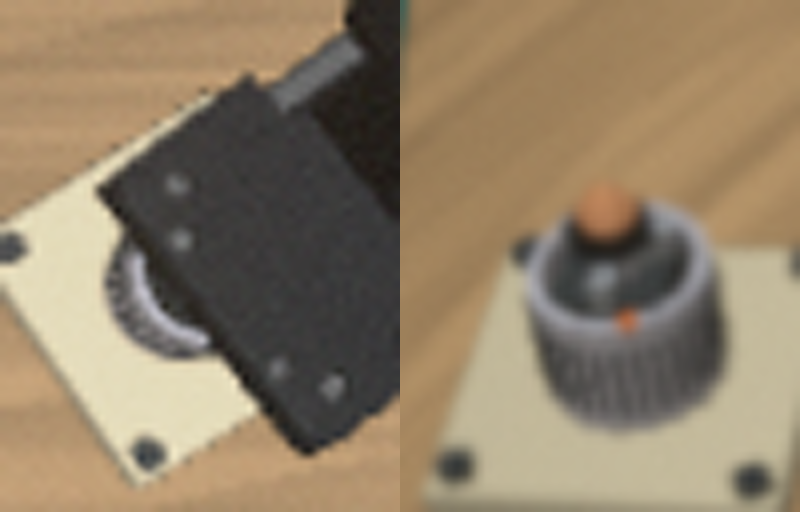

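Emit:
{"method": "carry_out", "body": {"rows": [{"jaw": 0.087, "delta_pos": [0, 0, 0], "yaw": -8}, {"jaw": 0.087, "delta_pos": [0, 0, 0], "yaw": -8}, {"jaw": 0.087, "delta_pos": [0, 0, 0], "yaw": -8}, {"jaw": 0.087, "delta_pos": [0, 0, 0], "yaw": -8}, {"jaw": 0.087, "delta_pos": [0, 0, 0], "yaw": -8}, {"jaw": 0.087, "delta_pos": [0, 0, 0], "yaw": -8}, {"jaw": 0.087, "delta_pos": [0, 0, 0], "yaw": -8}, {"jaw": 0.087, "delta_pos": [0, 0, 0], "yaw": -8}, {"jaw": 0.087, "delta_pos": [0, 0, 0], "yaw": -8}, {"jaw": 0.087, "delta_pos": [0, 0, 0], "yaw": -8}]}}

```text
time: 12.1
ee_pos: [0.5646, -0.1953, 0.4081]
eef_rot: [0.535, 0.845, -0.0, -0.001]
ft_force: [-0.4, -0.2, 0.6]
width: 0.0871
```

```bash
python3 -c "
from h import *
go([.468,.2395,.25],81)
c=cams.camera('scene');p=np.array([.564,-.197,.05]);p=proj(c,p)[0].astype(int);x0,y0=p[0]-25,p[1]-32
a=[]
for q in ((698,265),(627,320)):
  X=plane(c,[[(q[0]-400)/8-.5+x0,q[1]/8-.5+y0]],.047)[0];v=X[:2]-[.567,-.195];print(X,np.hypot(*v));a.append(np.arctan2(v[1],v[0]))
print('turn cw',a[0]-a[1])
"
```

```text
t 12.1 hold [ 0.5642 -0.1952  0.2446] yang 25.32 z [-2.6e-03  5.0e-04 -1.0e+00] j [-0.33  0.32  0.73  1.57 -0.22  1.34  0.87] F [-0.4 -0.2  0.6] T [-0.05  0.04 -0.04] w 0.0871
delta tool mm [434.1  99.   -5. ] yaw -55.68
[ 0.58071962 -0.18217524  0.047     ] 0.0187803757995296
[ 0.57963472 -0.20566155  0.047     ] 0.016531936595203765
turn cw 1.4525998829124482
```

Emit:
{"method": "carry_out", "body": {"rows": [{"jaw": 0.087, "delta_pos": [0, 0, 0], "yaw": -8}, {"jaw": 0.087, "delta_pos": [0, 0, 0], "yaw": -8}, {"jaw": 0.087, "delta_pos": [0, 0, 0], "yaw": -8}, {"jaw": 0.087, "delta_pos": [0, 0, 0], "yaw": -8}, {"jaw": 0.087, "delta_pos": [0, 0, 0], "yaw": -8}, {"jaw": 0.087, "delta_pos": [0, 0, 0], "yaw": -8}, {"jaw": 0.087, "delta_pos": [0, 0, 0], "yaw": -8}, {"jaw": 0.087, "delta_pos": [0, 0, 0], "yaw": 0}]}}

```text
time: 12.95
ee_pos: [0.5647, -0.1954, 0.4085]
eef_rot: [0.079, 0.997, 0.0, -0.001]
ft_force: [0.0, -0.8, 1.6]
width: 0.0869
```

```bash
python3 -c "
from h import *
go([.468,.2395,.25],81)"
```

```text
t 12.95 hold [ 0.5644 -0.1953  0.245 ] yang 80.98 z [-1.9e-03  6.0e-04 -1.0e+00] j [-0.21  0.29  0.58  1.56 -0.16  1.34  1.8 ] F [ 0.  -0.8  1.6] T [ 0.01 -0.   -0.07] w 0.0869
delta tool mm [163.3 414.3  -4.6] yaw -0.02
```

Emit:
{"method": "carry_out", "body": {"rows": [{"jaw": 0.087, "delta_pos": [0.016, 0.041, 0], "yaw": 0}, {"jaw": 0.087, "delta_pos": [0.016, 0.041, 0], "yaw": 0}, {"jaw": 0.087, "delta_pos": [0.016, 0.041, 0], "yaw": 0}, {"jaw": 0.087, "delta_pos": [0.016, 0.041, 0], "yaw": 0}, {"jaw": 0.087, "delta_pos": [0.016, 0.041, 0], "yaw": 0}, {"jaw": 0.087, "delta_pos": [0.016, 0.041, 0], "yaw": 0}, {"jaw": 0.087, "delta_pos": [0.016, 0.041, 0], "yaw": 0}, {"jaw": 0.087, "delta_pos": [0.016, 0.041, 0], "yaw": 0}, {"jaw": 0.087, "delta_pos": [0.016, 0.041, 0], "yaw": 0}, {"jaw": 0.087, "delta_pos": [0.016, 0.041, 0], "yaw": 0}]}}

```text
time: 13.95
ee_pos: [0.4702, 0.2361, 0.4091]
eef_rot: [0.082, 0.997, -0.0, -0.001]
ft_force: [0.5, -0.3, 0.4]
width: 0.087
```

Emit:
{"method": "carry_out", "body": {"rows": [{"jaw": 0.06, "delta_pos": [0.003, 0.004, 0.0], "yaw": 0}, {"jaw": 0.06, "delta_pos": [0, 0, 0], "yaw": 0}, {"jaw": 0.06, "delta_pos": [0, 0, 0], "yaw": 0}]}}

```text
time: 14.25
ee_pos: [0.4691, 0.2378, 0.4093]
eef_rot: [0.081, 0.997, -0.0, -0.0]
ft_force: [0.3, -0.2, -0.0]
width: 0.0705
```

```bash
python3 -c "
from h import *
go([.468,.2395,.043],81)
a=np.linspace(0,2*np.pi,60)
out=[]
C=np.array([.5375,.2305]);u=np.array([-.988,.155]);n_=np.array([.155,.988])
for n in ('top','scene'):
  c=cams.camera(n);p=proj(c,[.49,.238,.05])[0].astype(int)
  k=6;x0,y0=p[0]-33,p[1]-45
  im=cv2.resize(c['img'][y0:y0+90,x0:x0+66],None,fx=k,fy=k,interpolation=cv2.INTER_CUBIC)
  cir=np.c_[C[0]+.032*np.cos(a),C[1]+.032*np.sin(a),0*a+.046]
  H=np.array([np.r_[C+u*s+n_*w,.05] for s,w in((.036,.007),(.134,.007),(.134,-.007),(.036,-.007))])
  for X in(cir,H):
    q=(proj(c,X)-[x0,y0]+.5)*k;cv2.polylines(im,[q.astype(int)],True,(0,255,0))
  out.append(im)
  # chuck
  p=proj(c,[.564,-.197,.05])[0].astype(int);x0,y0=p[0]-25,p[1]-32
  cv2.imwrite('pics/ch_%s.png'%n,cv2.resize(c['img'][y0:y0+64,x0:x0+50],None,fx=8,fy=8,interpolation=cv2.INTER_CUBIC))
cv2.imwrite('pics/h.png',np.hstack(out))
cv2.imwrite('pics/ch.png',np.hstack([cv2.imread('pics/ch_top.png'),cv2.imread('pics/ch_scene.png')]))
"
```

```text
t 14.25 hold [0.469  0.2376 0.2458] yang 80.75 z [-6.e-04 -8.e-04 -1.e+00] j [-0.78  0.11  0.24  1.73 -0.03  1.31  0.88] F [ 0.3 -0.2 -0. ] T [0.01 0.03 0.01] w 0.0705
delta tool mm [  1.2   1.9 202.8] yaw -0.25
```

View pics/h.png

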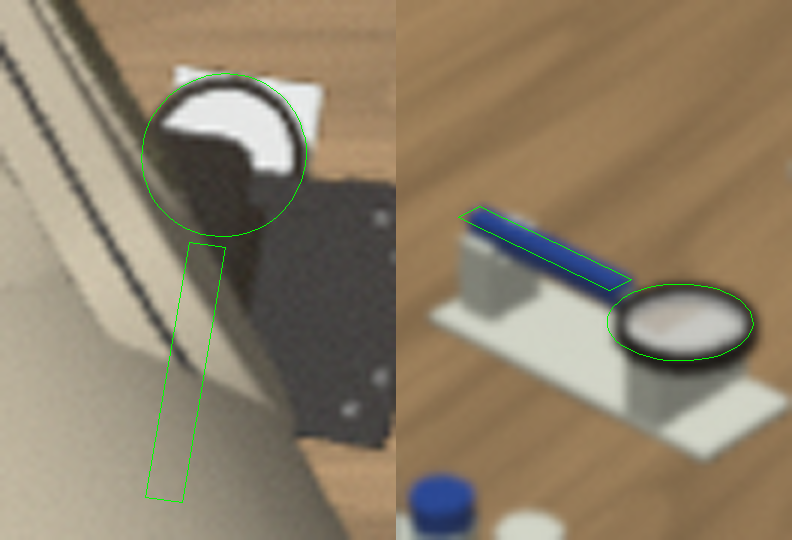

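View pics/ch.png

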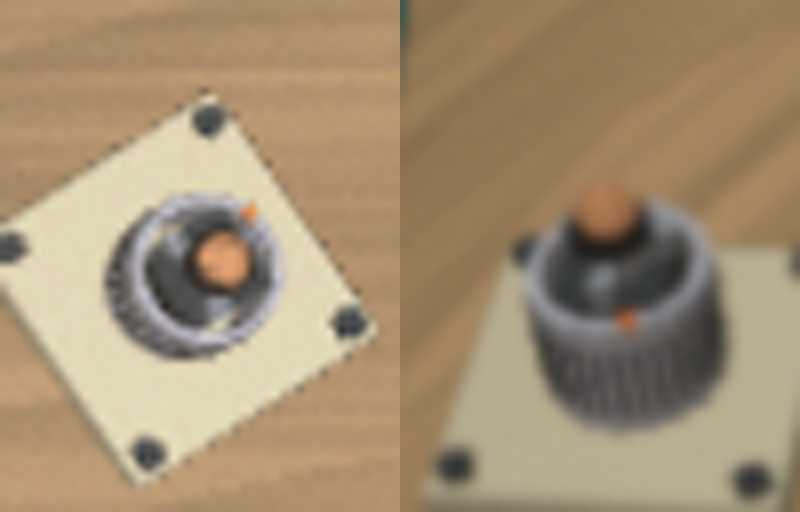

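Emit:
{"method": "carry_out", "body": {"rows": [{"jaw": 0.05, "delta_pos": [0.0005, 0.003, 0.04], "yaw": -0.5}, {"jaw": 0.05, "delta_pos": [0, 0, 0.04], "yaw": 0}, {"jaw": 0.05, "delta_pos": [0, 0, 0.03], "yaw": 0}, {"jaw": 0.05, "delta_pos": [0, 0, 0.03], "yaw": 0}, {"jaw": 0.05, "delta_pos": [0, 0, 0], "yaw": 0}, {"jaw": 0.05, "delta_pos": [0, 0, 0], "yaw": 0}]}}

```text
time: 14.95
ee_pos: [0.4691, 0.2412, 0.2704]
eef_rot: [0.075, 0.997, -0.0, -0.0]
ft_force: [0.4, 0.5, 1.9]
width: 0.05
```

```bash
python3 -c "
from h import *
go([.469,.241,.043],81.4)
c=cams.camera('scene');p=proj(c,[.49,.238,.07])[0].astype(int)
x0,y0=p[0]-60,p[1]-50
cv2.imwrite('pics/i.png',cv2.resize(c['img'][y0:y0+90,x0:x0+120],None,fx=6,fy=6,interpolation=cv2.INTER_CUBIC))
"
```

```text
t 14.95 hold [0.4691 0.2412 0.1069] yang 81.37 z [-1.e-04 -3.e-04 -1.e+00] j [-0.77  0.24  0.23  1.89 -0.06  1.02  0.91] F [0.4 0.5 1.9] T [0.01 0.05 0.01] w 0.05
delta tool mm [ 0.1 -0.2 63.9] yaw -0.03
```

View pics/i.png

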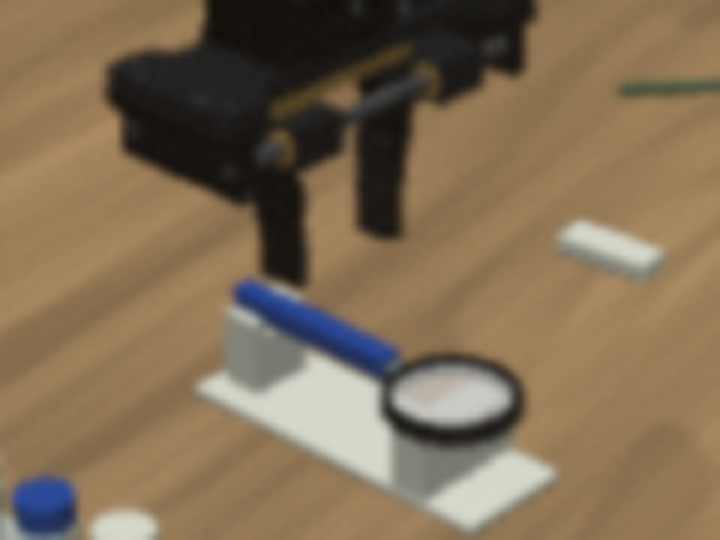

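Emit:
{"method": "carry_out", "body": {"rows": [{"jaw": 0.05, "delta_pos": [0, 0, 0.02], "yaw": 0}, {"jaw": 0.05, "delta_pos": [0, 0, 0.02], "yaw": 0}, {"jaw": 0.05, "delta_pos": [0, 0, 0.015], "yaw": 0}, {"jaw": 0.05, "delta_pos": [0, 0, 0.009], "yaw": 0}, {"jaw": 0.05, "delta_pos": [0, 0, 0], "yaw": 0}, {"jaw": 0.05, "delta_pos": [0, 0, 0], "yaw": 0}]}}

```text
time: 15.6
ee_pos: [0.4692, 0.2422, 0.207]
eef_rot: [0.074, 0.997, 0.001, 0.001]
ft_force: [-1.5, 0.0, 0.7]
width: 0.0498
```

```bash
python3 -c "
from h import *
go([.469,.241,.043],81.4)
c=cams.camera('scene');p=proj(c,[.49,.238,.07])[0].astype(int)
x0,y0=p[0]-60,p[1]-50
cv2.imwrite('pics/j.png',cv2.resize(c['img'][y0:y0+90,x0:x0+120],None,fx=6,fy=6,interpolation=cv2.INTER_CUBIC))
"
```

```text
t 15.6 hold [0.4694 0.2424 0.0435] yang 81.48 z [ 0.0014  0.001  -1.    ] j [-0.75  0.33  0.22  1.93 -0.09  0.89  0.93] F [-1.5  0.   0.7] T [ 0.01  0.   -0.04] w 0.0498
delta tool mm [ 0.2 -1.4  0.5] yaw 0.08
```

View pics/j.png

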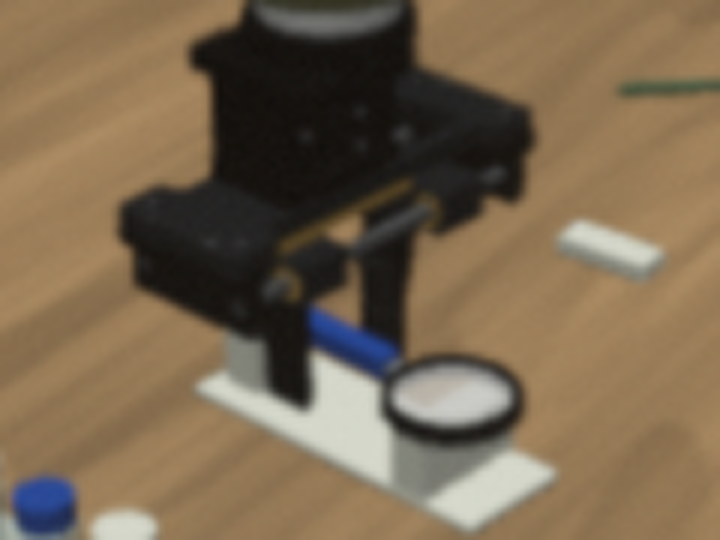

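Emit:
{"method": "carry_out", "body": {"rows": [{"jaw": 0.03, "delta_pos": [0, -0.001, 0], "yaw": 0}, {"jaw": 0.025, "delta_pos": [0, 0, 0], "yaw": 0}, {"jaw": 0.02, "delta_pos": [0, 0, 0], "yaw": 0}, {"jaw": 0.005, "delta_pos": [0, 0, 0], "yaw": 0}, {"jaw": 0.005, "delta_pos": [0, 0, 0], "yaw": 0}, {"jaw": 0.005, "delta_pos": [0, 0, 0], "yaw": 0}, {"jaw": 0.005, "delta_pos": [0, 0, 0], "yaw": 0}, {"jaw": 0.005, "delta_pos": [0, 0, 0], "yaw": 0}], "grip_force": 5}}

```text
time: 16.45
ee_pos: [0.4685, 0.2411, 0.2058]
eef_rot: [0.074, 0.997, 0.0, 0.0]
ft_force: [-0.2, 0.4, 0.7]
width: 0.0139
```

Emit:
{"method": "carry_out", "body": {"rows": [{"jaw": 0.005, "delta_pos": [0, 0, 0], "yaw": 0}, {"jaw": 0.005, "delta_pos": [0, 0, 0], "yaw": 0}, {"jaw": 0.005, "delta_pos": [0, 0, 0], "yaw": 0}], "grip_force": 40}}

```text
time: 16.75
ee_pos: [0.4685, 0.2411, 0.2058]
eef_rot: [0.074, 0.997, 0.0, 0.0]
ft_force: [0.6, 1.0, 1.1]
width: 0.0134
```

```bash
python3 -c "
from h import *
go([.469,.241,.043],81.4)
c=cams.camera('scene');p=proj(c,[.49,.238,.07])[0].astype(int)
x0,y0=p[0]-60,p[1]-50
cv2.imwrite('pics/k.png',cv2.resize(c['img'][y0:y0+90,x0:x0+120],None,fx=6,fy=6,interpolation=cv2.INTER_CUBIC))
"
```

```text
t 16.75 hold [0.4685 0.2411 0.0423] yang 81.49 z [ 1.e-04  3.e-04 -1.e+00] j [-0.75  0.33  0.22  1.93 -0.09  0.89  0.93] F [0.6 1.  1.1] T [ 0.29 -0.05  0.  ] w 0.0134
delta tool mm [-0.5 -0.1 -0.7] yaw 0.09
```

View pics/k.png

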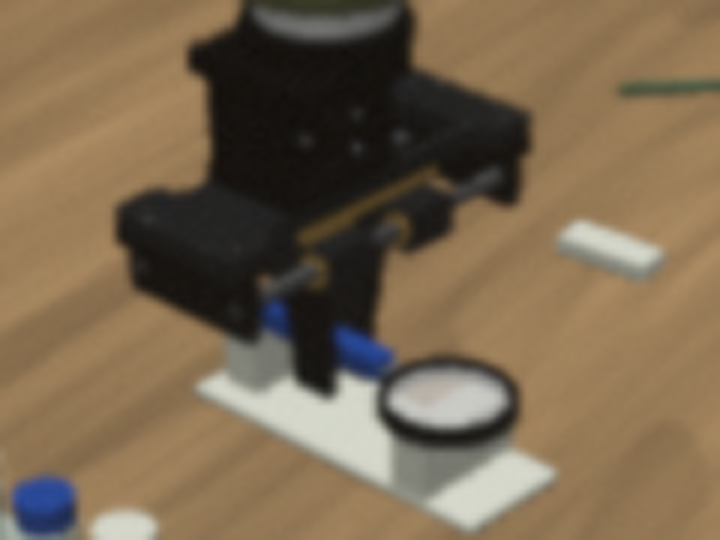

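Emit:
{"method": "carry_out", "body": {"rows": [{"jaw": 0.005, "delta_pos": [0, 0, -0.005], "yaw": 0}, {"jaw": 0.005, "delta_pos": [0, 0, -0.01], "yaw": 0}, {"jaw": 0.005, "delta_pos": [0, 0, -0.015], "yaw": 0}, {"jaw": 0.005, "delta_pos": [0, 0, -0.02], "yaw": 0}, {"jaw": 0.005, "delta_pos": [0, 0, -0.025], "yaw": 0}, {"jaw": 0.005, "delta_pos": [0, 0, -0.025], "yaw": 0}, {"jaw": 0.005, "delta_pos": [0, 0, -0.02], "yaw": 0}, {"jaw": 0.005, "delta_pos": [0, 0, -0.01], "yaw": 0}, {"jaw": 0.005, "delta_pos": [0, 0, 0], "yaw": 0}, {"jaw": 0.005, "delta_pos": [0, 0, 0], "yaw": 0}]}}

```text
time: 17.8
ee_pos: [0.4683, 0.2408, 0.3351]
eef_rot: [0.074, 0.997, -0.0, -0.0]
ft_force: [0.1, 0.2, -1.7]
width: 0.0132
```

```bash
python3 -c "
from h import *
go([.496,-.185,.172],81.4)
out=[]
for n in('top','scene'):
  c=cams.camera(n);p=proj(c,[.52,.235,.17])[0].astype(int)
  x0,y0=p[0]-45,p[1]-50;print(n,x0,y0)
  out.append(cv2.resize(c['img'][y0:y0+100,x0:x0+80],None,fx=5,fy=5,interpolation=cv2.INTER_CUBIC))
cv2.imwrite('pics/l.png',np.hstack(out))
"
```

```text
t 17.8 hold [0.4682 0.2408 0.1716] yang 81.49 z [-6.e-04 -3.e-04 -1.e+00] j [-0.78  0.17  0.24  1.82 -0.04  1.16  0.9 ] F [ 0.1  0.2 -1.7] T [-0.06  0.08 -0.04] w 0.0132
delta tool mm [-9.05e+01 -4.17e+02 -3.00e-01] yaw 0.09
top 157 189
scene 241 83
```

View pics/l.png

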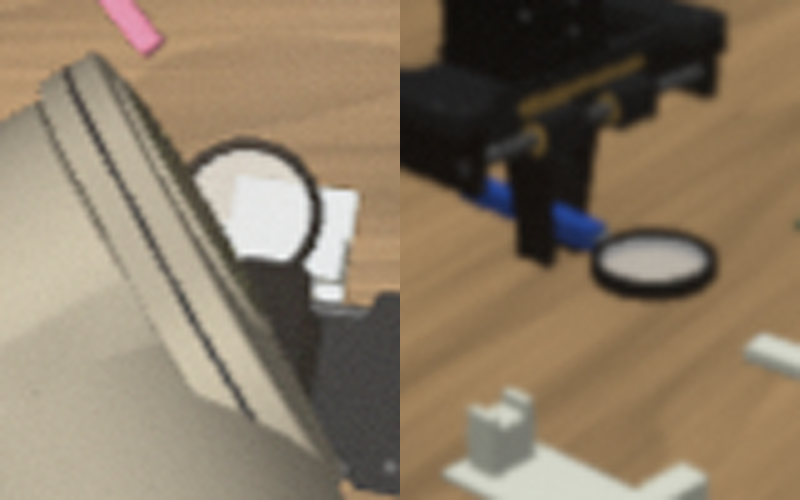

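Emit:
{"method": "carry_out", "body": {"rows": [{"jaw": 0.005, "delta_pos": [-0.004, -0.02, 0], "yaw": 0}, {"jaw": 0.005, "delta_pos": [-0.008, -0.035, 0], "yaw": 0}, {"jaw": 0.005, "delta_pos": [-0.008, -0.035, 0], "yaw": 0}, {"jaw": 0.005, "delta_pos": [-0.008, -0.035, 0], "yaw": 0}, {"jaw": 0.005, "delta_pos": [-0.008, -0.035, 0], "yaw": 0}, {"jaw": 0.005, "delta_pos": [-0.008, -0.035, 0], "yaw": 0}, {"jaw": 0.005, "delta_pos": [-0.008, -0.035, 0], "yaw": 0}, {"jaw": 0.005, "delta_pos": [-0.008, -0.035, 0], "yaw": 0}, {"jaw": 0.005, "delta_pos": [-0.008, -0.035, 0], "yaw": 0}, {"jaw": 0.005, "delta_pos": [-0.008, -0.035, 0], "yaw": 0}]}}

```text
time: 18.9
ee_pos: [0.4937, -0.103, 0.3349]
eef_rot: [0.074, 0.997, -0.0, -0.001]
ft_force: [1.0, 0.3, -0.5]
width: 0.0134
```

Emit:
{"method": "carry_out", "body": {"rows": [{"jaw": 0.005, "delta_pos": [-0.007, -0.035, 0], "yaw": 0}, {"jaw": 0.005, "delta_pos": [-0.006, -0.03, 0], "yaw": 0}, {"jaw": 0.005, "delta_pos": [-0.002, -0.016, 0], "yaw": 0}, {"jaw": 0.005, "delta_pos": [0, 0, 0], "yaw": 0}, {"jaw": 0.005, "delta_pos": [0, 0, 0], "yaw": 0}, {"jaw": 0.005, "delta_pos": [0, 0, 0], "yaw": 0}]}}

```text
time: 19.5
ee_pos: [0.4971, -0.1827, 0.3352]
eef_rot: [0.073, 0.997, 0.0, -0.0]
ft_force: [0.6, 0.2, -1.6]
width: 0.0134
```

```bash
cat >> h.py <<'E'
def shot(fn,P):
    go(P,81.4);out=[]
    for n in('top','scene'):
        c=cams.camera(n);p=proj(c,P)[0].astype(int)
        x0,y0=max(0,p[0]-40),max(0,p[1]-50);print(n,x0,y0)
        out.append(cv2.resize(c['img'][y0:y0+100,x0:x0+80],(400,500),interpolation=cv2.INTER_CUBIC))
        cv2.imwrite('pics/raw_%s_%s.png'%(n,fn),c['img'])
    cv2.imwrite('pics/%s.png'%fn,np.hstack(out))
E
python3 -c "
from h import *
shot('m',[.4958,-.1849,.102])"
```

```text
t 19.5 hold [ 0.4969 -0.1826  0.1717] yang 81.58 z [-8.e-04  6.e-04 -1.e+00] j [-0.27  0.19  0.6   1.83 -0.11  1.16  1.79] F [ 0.6  0.2 -1.6] T [ 0.02  0.08 -0.01] w 0.0134
delta tool mm [ 0.7 -2.5 69.7] yaw 0.18
top 355 201
scene 117 190
```

View pics/m.png

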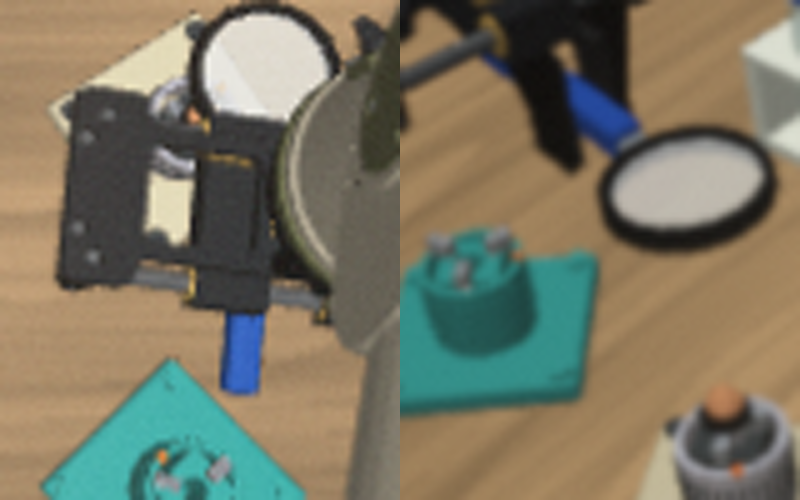

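```bash
cat > fit.py <<'E'
from h import *
from scipy.optimize import minimize
def fit(fn,zu,C0,show=False):
    a=np.linspace(0,2*np.pi,90,endpoint=False)
    for n in('scene','top'):
        c=cams.camera(n) 
        g=cv2.cvtColor(c['img'],cv2.COLOR_BGR2GRAY)
        g=cv2.GaussianBlur(g,(0,0),.6).astype(np.float32)
        U=np.c_[np.cos(a),np.sin(a)]
        sel=np.abs((np.degrees(a)-171.5+180)%360-180)>25
        def cost(p,full=False):
            # sample ring interior top face (r=.029..032) dark, outside r=.036 bright
            s=0;v=[]
            ri=np.c_[p[0]+.0305*U[:,0],p[1]+.0305*U[:,1],0*a+zu+.010]
            q=proj(c,ri)[sel].astype(np.float32)
            d=cv2.remap(g,q[:,0].copy(),q[:,1].copy(),cv2.INTER_LINEAR).ravel()
            return np.median(d)+np.mean(np.minimum(d,90)) if 1 else 0
        best=min((cost((C0[0]+i*.0005,C0[1]+j*.0005)),i,j) for i in range(-14,15) for j in range(-14,15))
        p=(C0[0]+best[1]*.0005,C0[1]+best[2]*.0005)
        print(n,'lens centre',np.round(p,4),'cost',round(best[0],1))
        k=6;ctr=proj(c,[*p,zu])[0];x0,y0=max(0,int(ctr[0])-33),max(0,int(ctr[1])-40)
        im=cv2.resize(c['img'][y0:y0+80,x0:x0+66],None,fx=k,fy=k,interpolation=cv2.INTER_CUBIC)
        for rr,z in((.032,zu),(.032,zu+.01)):
            q=(proj(c,np.c_[p[0]+rr*U[:,0],p[1]+rr*U[:,1],0*a+z])-[x0,y0]+.5)*k
            cv2.polylines(im,[q.astype(int)],True,(0,255,0))
        cv2.imwrite(f'pics/{fn}_{n}.png',im)
E
python3 -c "
from fit import *
fit('n',.1655,(.566,-.193))
cv2.imwrite('pics/n.png',np.hstack([cv2.imread('pics/n_scene.png'),cv2.imread('pics/n_top.png')]))"
```

```text
scene lens centre [ 0.5705 -0.1945] cost 95.0
top lens centre [ 0.5635 -0.1945] cost 131.5
```

View pics/n.png

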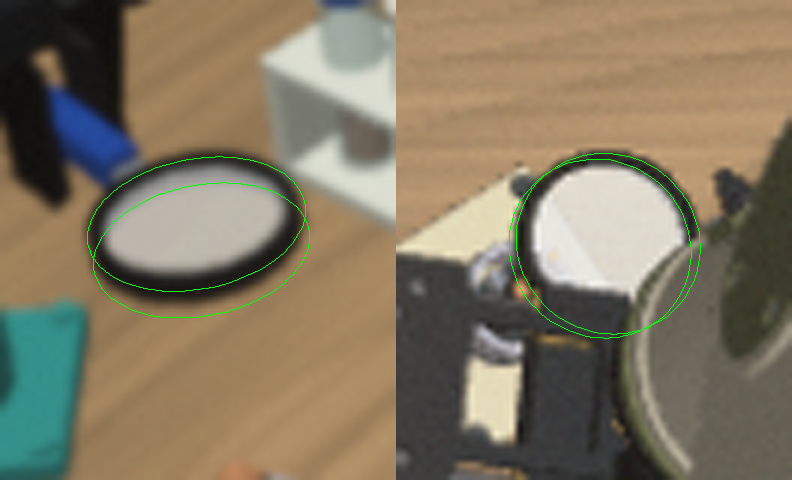

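Emit:
{"method": "carry_out", "body": {"rows": [{"jaw": 0.005, "delta_pos": [-0.001, -0.0025, 0.01], "yaw": 0}, {"jaw": 0.005, "delta_pos": [0, 0, 0.015], "yaw": 0}, {"jaw": 0.005, "delta_pos": [0, 0, 0.015], "yaw": 0}, {"jaw": 0.005, "delta_pos": [0, 0, 0.015], "yaw": 0}, {"jaw": 0.005, "delta_pos": [0, 0, 0.01], "yaw": 0}, {"jaw": 0.005, "delta_pos": [0, 0, 0.005], "yaw": 0}, {"jaw": 0.005, "delta_pos": [0, 0, 0], "yaw": 0}, {"jaw": 0.005, "delta_pos": [0, 0, 0], "yaw": 0}, {"jaw": 0.005, "delta_pos": [0, 0, 0], "yaw": 0}]}}

```text
time: 20.6
ee_pos: [0.4978, -0.1866, 0.2663]
eef_rot: [0.074, 0.997, 0.0, 0.001]
ft_force: [0.3, 0.9, -0.4]
width: 0.0135
```

```bash
python3 -c "
from h import *
shot('o',[.4968,-.1849,.0915])
o=[]
for n,cx,cy in(('top',395,222),('scene',181,266)):
  im=cv2.imread('pics/raw_%s_o.png'%n);o.append(cv2.resize(im[cy-35:cy+35,cx-28:cx+28],None,fx=7,fy=7,interpolation=cv2.INTER_CUBIC))
cv2.imwrite('pics/o.png',np.hstack(o))
"
```

```text
t 20.6 hold [ 0.498  -0.1866  0.1028] yang 81.49 z [ 0.0011 -0.     -1.    ] j [-0.23  0.28  0.58  1.9  -0.18  1.02  1.85] F [ 0.3  0.9 -0.4] T [0.   0.02 0.03] w 0.0135
delta tool mm [ 1.4  1.5 11.3] yaw 0.09
top 354 201
scene 118 194
```

View pics/o.png

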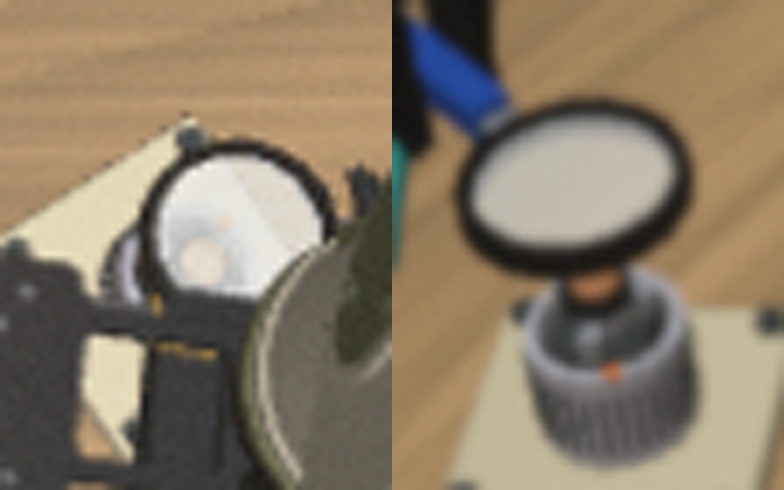

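```bash
python3 -c "
from h import *
a=np.linspace(0,2*np.pi,120,endpoint=False)
o=[]
s=r.read_state();zu=.1028-.0063
# pixel bias: sleeve top-rim: observed centre minus projected
for n,cx,cy,obs in(('top',395,222,None),('scene',181,266,None)):
  c=cams.camera(n)
  c0=cv2.imread('pics/raw_%s_m.png'%n)
  x0,y0=cx-28,cy-35
  im=cv2.resize(c['img'][y0:y0+70,x0:x0+56],None,fx=7,fy=7,interpolation=cv2.INTER_CUBIC)
  b=np.array([-.1,0.2]) if n=='top' else np.array([1.4,0.])
  for z,rr in((zu,.032),(zu+.01,.032),(.048,.023),(.012,.023)):
    X=np.c_[.565+rr*np.cos(a),-.1953+rr*np.sin(a),0*a+z]
    q=(proj(c,X)-[x0,y0]+.5)*7
    cv2.polylines(im,[q.astype(int)],True,(0,255,0) if z>.05 else (255,0,255))
  o.append(im)
cv2.imwrite('pics/p.png',np.hstack(o))
"
```

```text
(no output)
```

View pics/p.png

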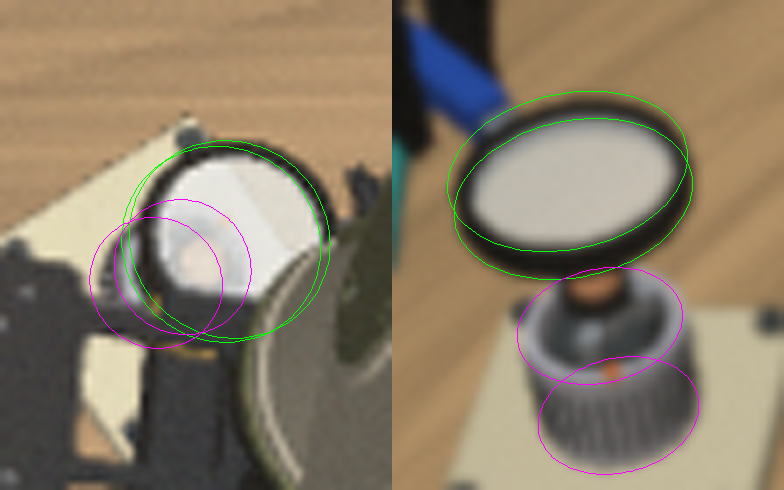

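Emit:
{"method": "carry_out", "body": {"rows": [{"jaw": 0.005, "delta_pos": [0, 0.0025, 0.003], "yaw": 0}, {"jaw": 0.005, "delta_pos": [0, 0, 0.004], "yaw": 0}, {"jaw": 0.005, "delta_pos": [0, 0, 0.003], "yaw": 0}, {"jaw": 0.005, "delta_pos": [0, 0, 0.001], "yaw": 0}, {"jaw": 0.005, "delta_pos": [0, 0, 0], "yaw": 0}, {"jaw": 0.005, "delta_pos": [0, 0, 0], "yaw": 0}, {"jaw": 0.005, "delta_pos": [0, 0, 0], "yaw": 0}, {"jaw": 0.005, "delta_pos": [0, 0, 0], "yaw": 0}]}}

```text
time: 21.6
ee_pos: [0.498, -0.1841, 0.2548]
eef_rot: [0.074, 0.997, 0.0, 0.0]
ft_force: [0.2, 0.2, 0.1]
width: 0.0134
```

```bash
python3 -c "
from h import *
go([.4968,-.1849,.0913],81.4)
a=np.linspace(0,2*np.pi,120,endpoint=False)
o=[]
zu=.085
for n,cx,cy in(('top',395,222),('scene',181,266)):
  c=cams.camera(n)
  x0,y0=cx-28,cy-35
  b=np.array([0,0]) if n=='top' else np.array([1.4,-.3])
  im=cv2.resize(c['img'][y0:y0+70,x0:x0+56],None,fx=7,fy=7,interpolation=cv2.INTER_CUBIC)
  for z,rr in((zu,.032),(zu+.01,.032),(.048,.023),(.012,.023)):
    X=np.c_[.565+rr*np.cos(a),-.1953+rr*np.sin(a),0*a+z]
    q=(proj(c,X)+b-[x0,y0]+.5)*7
    cv2.polylines(im,[q.astype(int)],True,(0,255,0) if z>.05 else (255,0,255))
  o.append(im)
cv2.imwrite('pics/q.png',np.hstack(o))
"
```

```text
t 21.6 hold [ 0.498  -0.1841  0.0913] yang 81.49 z [ 2.e-04  1.e-04 -1.e+00] j [-0.23  0.29  0.58  1.91 -0.19  0.99  1.85] F [0.2 0.2 0.1] T [-0.02  0.03  0.02] w 0.0134
delta tool mm [ 1.1 -1.   0. ] yaw 0.09
```

View pics/q.png

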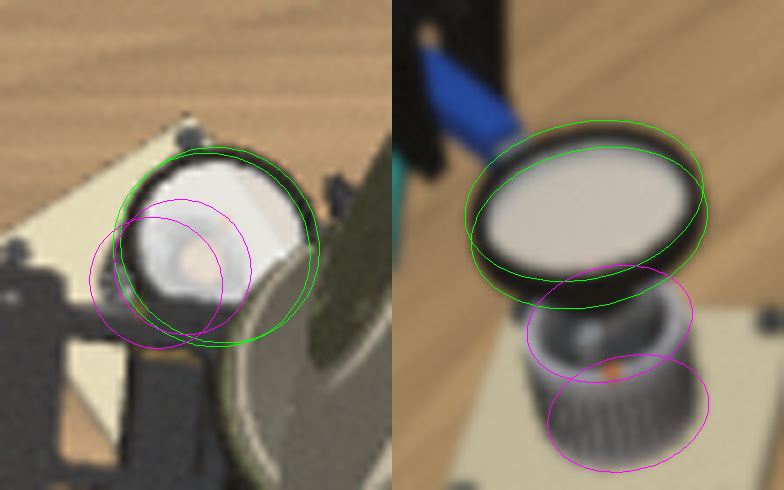

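Run:
```python
from h import *
c=cams.camera("top");im=c["img"]
b=cv2.imread("pics/top0.png");d=cv2.absdiff(im,b).max(2)
for nm,(x,y,rr) in dict(dish=(241,147,24),bottle=(381,155,16),eraser=(124,260,14),pink=(167,170,28)).items(): print(nm,d[y-rr:y+rr,x-rr:x+rr].mean().round(1))
s=r.read_state();print(np.abs(s["joint_vel"]).max(),s["width"],s["time"])
print(job.close_job())
```

```text
dish 3.5
bottle 3.5
eraser 3.6
pink 3.7
0.0019421230696317232 0.01350891695373391 21.75
the job is handed in; nothing more can be done
None
```

I tightened the chuck, then picked the lens off its cradle and carried it over the rack. I handed the job in with the lens held about 1 cm above the shell. It took 21.8 s.

**Chuck:** I turned the sleeve 72° clockwise. The turning torque rose to about 0.5 N·m at the end. In the top camera the orange mark moved about 68° (1.19 rad), which fits the sleeve springing back to its 1.22 tight position. A rougher estimate from the scene camera gave 1.45 rad; I put that down to an error in the centre I assumed for the sleeve.

**Lens:**
- **Grip:** I gripped the handle with 40 N, and the finger opening read 13.5 mm against the 14 mm handle. I lifted it straight up and crossed the rack with the underside about 16 cm above the bench, clear of the 10 cm caps.
- **Final pose:** In both cameras the lens sits within about 1 mm of centre over the chuck axis. The underside is at about 85 mm, judged from the arm's own position.
- **Level and still:** The tool is vertical to within 0.1°, and contact forces and joint speeds are close to zero.

**Disagreements:**
- The two cameras differ from each other by 2–3 mm.
- Assuming the grip is exactly 70 mm from the lens centre, the lens would be about 2 mm further out in x. The pictures suggest about 68 mm, and I went with the pictures.

Before-and-after pictures show the dish, bottle, eraser and pink lens unmoved. I never brought the arm near the turquoise chuck. I had no direct check for contact with the shell or rack, but no force reading suggested any.

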